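# Sort the incoming specimens into their carriers

### The arm

A 6-joint arm with a two-finger parallel gripper is mounted at the origin on a cart in front of the work surface, level with it; the furniture and walls round the work are solid. World frame = base frame: x ahead of the robot, y to its left, z up, the work surface at z = 0. Lengths are in m, angles in rad, forces in N, time in s.
With the tool pointing down it reaches from about 0.25 to 0.85 m from the base axis. Payload 12.5 kg.
Tool frame: the origin (TCP) lies midway between the tips of the shut fingers; the grasp point (between the pads) lies 19 mm behind it (manip.grip_point_offset is the distance from the TCP to the grasp point, in m); z points along the fingers, y is the line along which they close (so a half turn about z gives the same grasp; the last joint's range is limited). The gripper opens to 93 mm and grips with 3 to 60 N. Pads are 15 mm wide; open, the fingers measure 128 mm over their backs; the gripper's body (75 mm by 188 mm) begins 65 mm behind the grasp point.
Start: joints at [1.091, 0.351, 1.652, -0, 1.139, -0.085], TCP at [0.212, 0.508, 0.219] pointing down, gripper open.
Joint ranges: [-2.75, 2.75], [-0.79, 2.1], [0.01, 2.65], [-1.57, 4.71], [0.07, 3.14], [-2.87, 2.87]. Speed limits (rad/s): [2.22, 2.22, 2.79, 3.14, 3.14, 3.14].

### API

Orientations are given as a unit quaternion [x, y, z, w].
In Python, from bench import manip, eyes, workorder, silhouettes, place_of gives the robot as it stands.
- The arm moves only by the tool apply_moves, never from a script. Its argument "steps" is text: rows parted by semicolons, each of 6 numbers parted by spaces: the shift along the tool's x, y, z in m, then the turn, a rotation vector about the tool's x, y, z in degrees. A call has 1 to 12 rows; each row shifts and turns the commanded pose from where the row before left it, along the tool's axes as they then stand; what a row does not reach is not made up. A row lasts 1/12 s, in which the tool goes at most 41.7 mm and 7.16 degrees, less where a joint would pass 70% of its speed; a pose out of reach is approached as far as the arm can. A call is refused whole if a number of a shift passes 0.0417 or a number of a turn 7.16, either way. A call with a gripper value outside its range is refused whole. "hand" is the opening, from -1 (shut) to 1 (fully open), set as the call begins (left out, the last holds). The fingers move at their own pace and stop on an object; "newtons" is the grip in N (left out, the last holds). Time passes only in rows, so rows that do not move let the fingers close. It gives the time, the measured TCP pose, the force, the opening and the grip force at its end, in the units of the state.
- manip.get_state(): the state, without advancing time (a new reading comes with each control period).
- eyes.snapshot(name): name is "scene" or "top" or "wrist"; returns the picture (384x512x3 uint8, red, green, blue); there is no depth.
- eyes.get_calibration(name): a dict with "fov_y" (degrees; the focal length in pixels is half the picture's height over the tangent of half this angle, whatever the lens; pixels are square), "cx", "cy" (the principal point, pixels), "pose" (4x4, takes a point from camera to world coordinates). Camera axes: x right, y down, z forward; pixel columns grow to the right and rows downward; lengths in m; the calibration is good to about 2 mm. A picture is of the moment at which its call begins: read the wrist's pose just before it. get_calibration takes no time and is no camera call; for the wrist camera it gives the pose at the moment of the call.
- workorder.hand_in(): hands the job in; it is judged then, once.
Trained networks look in the newest picture that a camera, given by its name, has taken for a name from the list of things; names that differ only in an ending like _2 or _b are one class to them, and where a whole thing is asked for, a point or a joint stands for the part that bears it (a point fixed in the world has none). Each returns a list of dicts, best first, with "score" (0 to 1); they miss things now and then, are a little off and sometimes report something else, mostly with a low value. They report only what shows in the picture. A call takes as long as a camera call. They do not tell look-alikes from the thing itself.
- silhouettes(camera, query): "pixels" (384x512 bool, what is visible of it) and "bbox" ([left, top, width, height] as shares, 0 to 1, of the picture: columns of its width, rows of its height, round what is visible of it).
- place_of(camera, query): "point" ([column, row] as shares, 0 to 1, of the picture: columns of its width, rows of its height: a listed point, or the origin of a listed thing).
The state is a dict: "time_s": time; "qpos": joint angles; "qvel": joint speeds; "joint_efforts": joint torques, N m; "ee_pos": TCP position; "eef_rot": TCP orientation; "ft_force": force on the tool from outside, world axes, zero at the start; "ft_torque": the same for the moment, N m; "gripper_width": finger opening in m; "gripper_force": force on a finger pad.
Only numpy, scipy, OpenCV 4.12 (cv2) and the standard library are available. Lean on these libraries where they do the work, as an engineer would, in place of code of your own. Each camera call takes 0.05 s, during which the arm holds its last target. There are 200 camera calls.

### The job

The specimens have come in mixed up: sort them into the three carriers on the left of the desk. The two screw-lid sample cups go upright into the wells of the cup carrier, one in each; the two petri dishes lie flat, one on the other, between the posts of the dish stacker; the flat white carton lies flat on the floor of the carton tray, lengthwise between its end walls. Keep the cups and dishes level all the way and set everything down rather than dropping it, and leave the brown pot where it stands.

Things in the scene. Friction and masses are not known exactly. Their poses are not given: they have to be found in the camera images.
- cup_a: white screw-lid sample cup standing upright, 60 mm high: lid 49 mm across from 45 to 60 mm above its foot, body below it tapering, at most 43 mm across; 0.06 kg. Origin: centre of its underside, z up its axis. Round, so its yaw means nothing. Its twin is the other cup; either cup may take either well
- cup_b: white screw-lid sample cup standing upright, 60 mm high: lid 49 mm across from 45 to 60 mm above its foot, body below it tapering, at most 43 mm across; 0.06 kg. Origin: centre of its underside, z up its axis. Round, so its yaw means nothing. Its twin is the other cup; either cup may take either well
- dish_a: flat round petri dish with lid, translucent white, 60 mm across and 14 mm high, lying lid up; 0.02 kg. Origin: centre of its underside, z up. Round, so its yaw means nothing. Its twin is the other dish
- dish_b: flat round petri dish with lid, translucent white, 60 mm across and 14 mm high, lying lid up; 0.02 kg. Origin: centre of its underside, z up. Round, so its yaw means nothing. Its twin is the other dish
- carton: flat white closed carton, 90 mm long (its x axis), 48 mm wide (its y axis), 26 mm high; 0.09 kg. Origin: centre of its underside, z up. Either end may point either way in the tray
- cup_carrier: grey plastic carrier, fixed to the desk: base plate 164 mm (its x axis) by 80 mm (its y axis), its top 6 mm above the desk, with two round flared wells on its long centre line, centres at x = -40 mm and x = +40 mm, y = 0. A well is 64 mm wide at the mouth, 35 mm above the desk, and narrows to 50 mm; its floor is the base plate at 6 mm, so a seated cup stands with its lid clear above the well. A paper label marks the end at -x. Origin: centre of its underside, z up
- dish_stacker: grey round foot, 100 mm across and 6 mm high, fixed to the desk, with four upright steel posts 5.6 mm thick at x = +-30 mm, y = +-30 mm, straight up to 44 mm and leaning outward above, tops at 59 mm. A 60 mm dish has about 9 mm of play between them; between two neighbouring posts, along its x and along its y axis, there is a gap of 54 mm for the fingers. Dishes lie on the foot, the first with its underside at 6 mm, the second at 20 mm. Origin: centre of its underside, z up
- carton_tray: grey sheet-steel tray, fixed to the desk, floor 4 mm above the desk, inside 108 mm long (its x axis) by 67 mm wide (its y axis). Walls reach 26 mm above the desk: closed at both ends (x = +-55 mm), turned 20 mm round the corners, and cut away over the middle 70 mm of both long sides so that fingers pass. A paper label marks the end at -x. Origin: centre of its underside, z up
- amber_pot: bystander: small brown pot with white lid, 40 mm across, 75 mm high, standing beside the specimens on the back of a thin mouse pad; not to be moved. Origin: centre of its underside
Things that resemble listed ones, but are neither listed nor needed, are in the scene too. Leave any blue look-alike of the cup_a alone.

How it is judged:
By the outcome, as a careful person would: the job done as asked, in the order asked, and still so for the second after the job is handed in, with the robot touching nothing.
It also fails if it takes over 138 s, if anything falls off the work surface, if the arm or the gripper's body presses on something with over 40 N, if the wrist force passes 120 N, or if a joint passes its speed limit or range.

## Working session

There is one attempt and no reset: what is moved stays moved. The work goes in short steps, Python scripts to look and compute and a tool call to move; the robot and the scene stay as the last step left them, time stands still between calls to the robot, and variables do not carry over. Pictures are saved under pics/ and viewed, at most 14 in all, crops included, and the job is handed in when it is done.

Besides the shell and the picture viewer there is one more tool, called after "Request:" as name(argument=value, ...) on one line, values as JSON. apply_moves: Moves the arm, as the interface text tells. Its arguments: {"type":"object","properties":{"steps":{"type":"string"},"hand":{"type":"number"},"newtons":{"type":"number"}},"required":["steps"]}

```bash
mkdir -p pics; ls; python3 - <<'E'
from bench import manip, eyes, workorder, silhouettes, place_of
import cv2, numpy as np
s=manip.get_state(); print(s['time_s'],s['ee_pos'],s['eef_rot'],manip.grip_point_offset)
for n in ("scene","top"):
    im=eyes.snapshot(n); cv2.imwrite(f"pics/{n}0.png",cv2.resize(im[:,:,::-1],(800,600)))
    c=eyes.get_calibration(n); print(n,c['fov_y'],c['cx'],c['cy'],np.round(c['pose'],3).tolist())
    for q in ("cup_a","dish_a","carton","cup_carrier","dish_stacker","carton_tray","amber_pot"):
        print(q,[(round(d['score'],2),np.round(np.array(d['point'])*[512,384],1).tolist()) for d in place_of(n,q)])
E
```

```text
pics
0.0 [0.21135043 0.50739834 0.21808827] [ 1.96099610e-01  9.80583801e-01 -5.72767280e-04 -1.58671716e-04] 0.0188
scene 48.7756565333084 255.57272401323837 197.4348600357587 [[0.805, -0.382, 0.454, -0.078], [-0.593, -0.546, 0.591, -0.71], [0.022, -0.746, -0.666, 0.838], [0.0, 0.0, 0.0, 1.0]]
cup_a [(0.75, [279.3, 251.0]), (0.67, [385.0, 290.1]), (0.61, [314.0, 275.8])]
dish_a [(0.84, [305.9, 229.8]), (0.83, [343.5, 313.2])]
carton [(0.86, [342.1, 265.9])]
cup_carrier [(0.7, [212.5, 157.6])]
dish_stacker [(0.66, [197.6, 135.4])]
carton_tray [(0.76, [234.7, 173.8])]
amber_pot [(0.91, [291.0, 208.3])]
top 54.881876181940946 257.46935943823206 198.94116526077212 [[0.059, -0.968, 0.242, 0.238], [-0.998, -0.058, 0.01, 0.009], [0.004, -0.243, -0.97, 1.093], [0.0, 0.0, 0.0, 1.0]]
cup_a [(0.62, [356.1, 234.1]), (0.54, [398.5, 194.6]), (0.48, [321.0, 231.1])]
dish_a [(0.85, [317.8, 195.3]), (0.58, [398.2, 238.1]), (0.47, [356.7, 233.6])]
carton [(0.93, [365.0, 204.0])]
cup_carrier [(0.92, [171.6, 199.6]), (0.4, [210.4, 198.6])]
dish_stacker [(0.65, [126.4, 190.6])]
carton_tray [(0.65, [211.2, 201.2])]
amber_pot [(0.79, [284.2, 188.4]), (0.69, [314.6, 193.4])]
```

View pics/scene0.png

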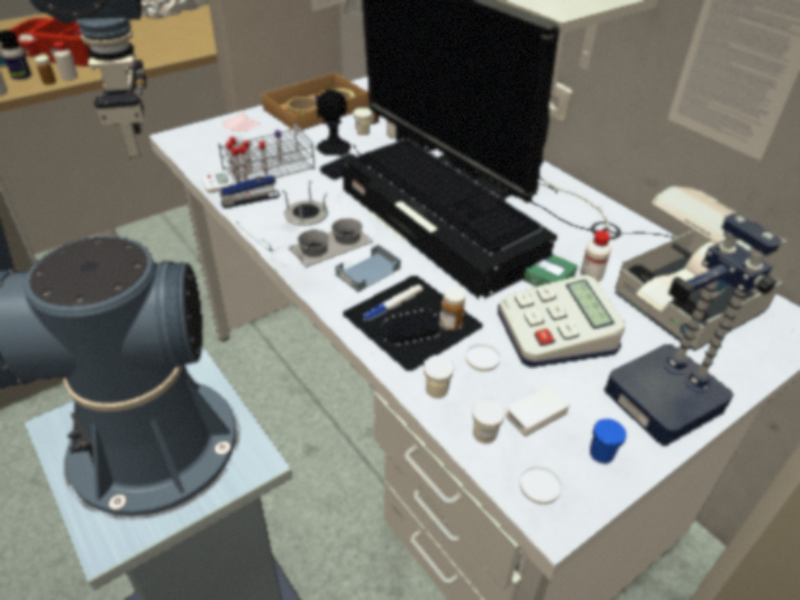

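View pics/top0.png

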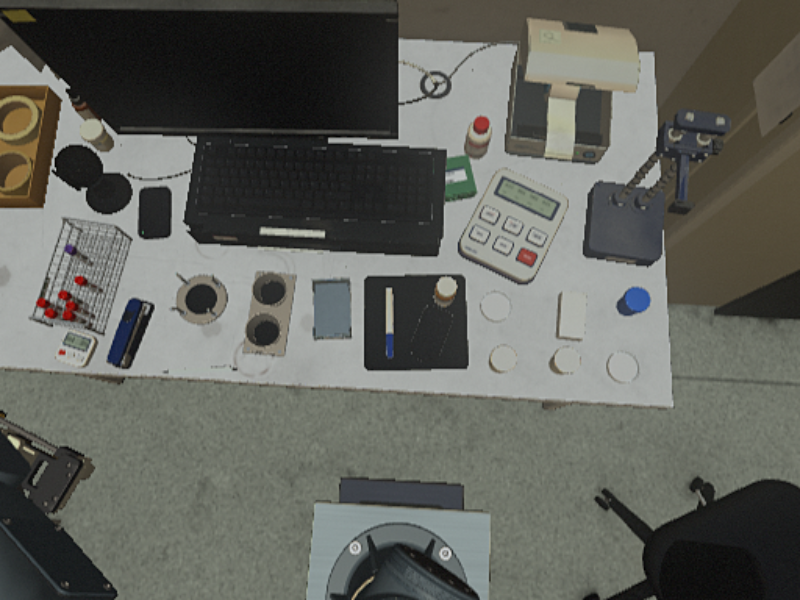

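The scene holds the white cups at top-picture (800-px scale) (503,358) and (566,360). The look-alikes are the blue cup at (633,300), the red-capped bottle at (478,135) and the amber pot at (446,290). The dishes are at (495,305) and (622,366), and the carton is at (571,315). The stacker is at (202,298), the carrier at (268,313) and the tray at (332,308). I choose the two white cups.

```bash
cat > h.py <<'E'
from bench import manip, eyes, workorder, silhouettes, place_of
import cv2, numpy as np
def ray(n,uv,c=None):
    c=c or eyes.get_calibration(n); P=np.array(c['pose']); f=192/np.tan(np.radians(c['fov_y']/2))
    d=np.array([(uv[0]-c['cx'])/f,(uv[1]-c['cy'])/f,1]); return P[:3,3],P[:3,:3]@d
def at(n,uv,z,c=None):
    o,d=ray(n,uv,c); return (o+d*(z-o[2])/d[2])[:2]
def proj(n,p,c=None):
    c=c or eyes.get_calibration(n); P=np.array(c['pose']); f=192/np.tan(np.radians(c['fov_y']/2))
    q=P[:3,:3].T@(np.array(p)-P[:3,3]); return np.array([c['cx']+f*q[0]/q[2],c['cy']+f*q[1]/q[2]])
def tcp():
    s=manip.get_state(); x,y,z,w=s['eef_rot']; from_=np.array([1-2*(y*y+z*z),2*(x*y+w*z)])
    return np.array(s['ee_pos']),np.degrees(np.arctan2(from_[1],from_[0]))  # angle of tool x
E
python3 - <<'E'
from h import *
for n in ("top","scene"):
    eyes.snapshot(n)
    for q,h in (("cup_a",.055),("dish_a",.012),("carton",.02),("cup_carrier",.006),("dish_stacker",.006),("carton_tray",.004),("amber_pot",.07)):
        for d in place_of(n,q): 
            uv=np.array(d['point'])*[512,384]
            print(n,q,round(d['score'],2),'origin',np.round(at(n,uv,0),3))
    if n=="top":
      for q,h in (("cup_a",.06),("dish_a",.014),("carton",.026),("cup_carrier",.006),("dish_stacker",.006),("carton_tray",.026)):
        for d in silhouettes(n,q):
            m=d['pixels'].astype(np.uint8); ys,xs=np.nonzero(m)
            r=cv2.minAreaRect(np.array([at(n,(x,y),h) for x,y in zip(xs,ys)],np.float32)) if len(xs)>20 else None
            print('sil',q,round(d['score'],2),len(xs),np.round(r[0],3) if r else '',np.round(r[1],3),round(r[2],1))
E
```

```text
top cup_a 0.74 origin [ 0.55  -0.423]
top cup_a 0.74 origin [0.521 0.413]
top cup_a 0.53 origin [ 0.425 -0.17 ]
top cup_a 0.49 origin [ 0.421 -0.283]
top dish_a 0.67 origin [ 0.536 -0.16 ]
top dish_a 0.59 origin [ 0.424 -0.4  ]
top carton 0.7 origin [ 0.523 -0.313]
top cup_carrier 0.56 origin [0.493 0.285]
top dish_stacker 0.62 origin [0.513 0.425]
top carton_tray 0.77 origin [0.499 0.163]
top amber_pot 0.74 origin [ 0.545 -0.055]
sil cup_a 0.8 287 [ 0.544 -0.404] [0.048 0.065] 21.8
sil cup_a 0.76 283 [ 0.422 -0.278] [0.047 0.056] 46.5
sil cup_a 0.53 247 [ 0.42  -0.166] [0.046 0.049] 3.4
sil dish_a 0.61 276 [ 0.53  -0.158] [0.053 0.055] 3.4
sil dish_a 0.57 343 [ 0.427 -0.401] [0.058 0.062] 25.1
sil dish_a 0.25 899 [0.511 0.408] [0.1   0.104] 75.0
sil carton 0.66 544 [ 0.517 -0.301] [0.056 0.094] 85.7
sil carton 0.44 249 [ 0.429 -0.288] [0.044 0.056] 46.9
sil cup_carrier 0.68 1370 [0.493 0.279] [0.082 0.164] 88.5
sil dish_stacker 0.82 766 [0.514 0.412] [0.092 0.096] 3.4
sil carton_tray 0.58 966 [0.504 0.157] [0.124 0.075] 5.6
scene cup_a 0.94 origin [ 0.439 -0.28 ]
scene cup_a 0.93 origin [ 0.543 -0.412]
scene cup_a 0.88 origin [ 0.425 -0.168]
scene dish_a 0.81 origin [ 0.429 -0.399]
scene carton 0.91 origin [ 0.526 -0.299]
scene cup_carrier 0.82 origin [0.491 0.281]
scene dish_stacker 0.94 origin [0.514 0.417]
scene carton_tray 0.56 origin [0.508 0.161]
scene carton_tray 0.37 origin [ 0.522 -0.164]
scene amber_pot 0.69 origin [ 0.539 -0.053]
```

```bash
python3 - <<'E'
from h import *
p,a=tcp(); c=eyes.get_calibration("wrist"); P=np.array(c['pose'])
s=manip.get_state(); from scipy.spatial.transform import Rotation as R
T=R.from_quat(s['eef_rot']).as_matrix()
print(p,a,c['fov_y'],np.round(T.T@(P[:3,3]-p),3),np.round(T.T@P[:3,:3],3).tolist())
E
```

```text
[0.21152491 0.50769286 0.21862884] 157.3787461422639 62.903904944594494 [ 0.084 -0.    -0.166] [[-0.001, -0.954, -0.299], [1.0, -0.001, -0.001], [0.0, -0.299, 0.954]]
```

Request:
apply_moves(steps="-0.03 0.0 -0.03 0 0 -5.6; -0.04 0.0 -0.02 0 0 -5.6; -0.04 0.0 -0.02 0 0 -5.6; -0.04 0 -0.02 0 0 -5.8; -0.04 -0.035 -0.01 0 0 0; -0.0 -0.04 0 0 0 0; -0.0 -0.04 0 0 0 0; 0 0 0 0 0 0; 0 0 0 0 0 0", hand=1)

```text
time_s: 2.65
ee_pos: [0.379, 0.3661, 0.3122]
eef_rot: [0.001, 1.0, 0.0, 0.0]
ft_force: [0.1, 0.9, 0.9]
gripper_width: 0.0931
gripper_force: 0.0
```

```bash
python3 - <<'E'
from h import *
print(tcp()); im=eyes.snapshot("wrist"); c=eyes.get_calibration("wrist")
np.savez("w1.npz",im=im); import pickle; pickle.dump(c,open("w1.pkl","wb"))
cv2.imwrite("pics/w1.png",cv2.resize(im[:,:,::-1],(800,600)))
for q,h in (("cup_carrier",.006),("dish_stacker",.006),("carton_tray",.026)):
    for d in place_of("wrist",q): print(q,round(d['score'],2),np.round(at("wrist",np.array(d['point'])*[512,384],0,c),4))
    for d in silhouettes("wrist",q):
        ys,xs=np.nonzero(d['pixels'])
        r=cv2.minAreaRect(np.array([at("wrist",(x,y),h,c) for x,y in zip(xs,ys)],np.float32))
        print('  sil',round(d['score'],2),len(xs),np.round(r[0],4),np.round(r[1],3),round(r[2],1))
E
```

```text
(array([0.37904261, 0.36608735, 0.31219782]), np.float64(179.8443343594586))
cup_carrier 0.61 [0.4821 0.2863]
  sil 0.72 4725 [0.4955 0.2783] [0.081 0.174] 88.3
dish_stacker 0.89 [0.5103 0.4179]
  sil 0.9 2750 [0.5174 0.4163] [0.116 0.097] 2.8
carton_tray 0.57 [0.5045 0.1594]
  sil 0.8 2544 [0.4997 0.164 ] [0.119 0.081] 6.5
```

View pics/w1.png

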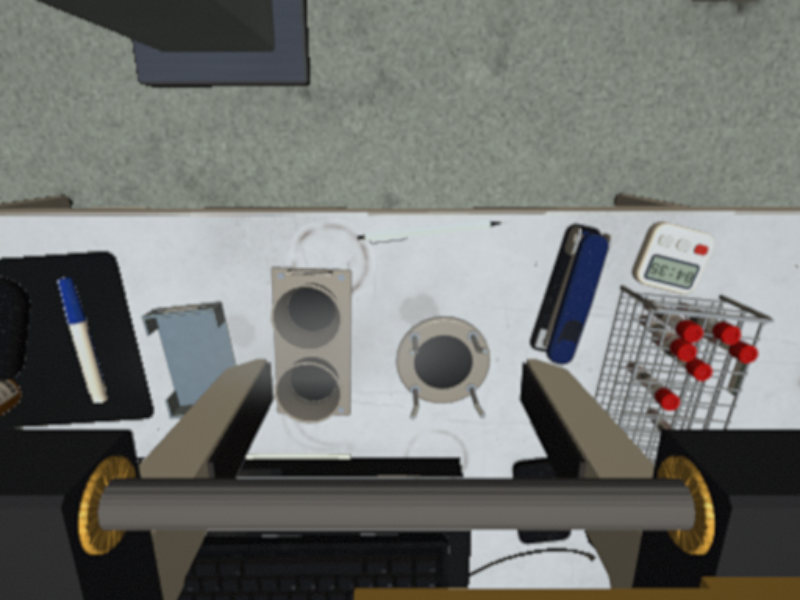

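The wrist view shows the tray at (190,355), the carrier at (312,342) with wells at (307,312) and (309,388), and the stacker at (443,361) with its posts at (415,340), (478,340), (415,403) and (478,403).

```bash
python3 - <<'E'
from h import *
import pickle
im=np.load("w1.npz")['im']; c=pickle.load(open("w1.pkl","rb"))
k=.64; W=lambda u,v,z: np.round(at("wrist",(u*k,v*k),z,c),4)
print('carrier corners',[W(*p,.006) for p in ((272,268),(350,269),(351,414),(276,410))])
print('disc l,r,t',W(396,360,.006),W(490,360,.006),W(443,316,.006), 'b',W(443,404,.006))
print('post bases', W(415,349,.006),W(473,349,.006))
print('tray tops',W(146,318,.026),W(222,302,.026))
crop=im[160:280,80:330]; cv2.imwrite("pics/w1c.png",cv2.resize(crop[:,:,::-1],(800,384),interpolation=cv2.INTER_CUBIC))
E
```

```text
carrier corners [array([0.4095, 0.2445]), array([0.4107, 0.3215]), array([0.5728, 0.3177]), array([0.5677, 0.2365])]
disc l,r,t [0.5089 0.3668] [0.5091 0.4653] [0.4602 0.4147] b [0.5608 0.4174]
post bases [0.4965 0.3866] [0.4966 0.4469]
tray tops [0.4545 0.1228] [0.4383 0.1988]
```

View pics/w1c.png

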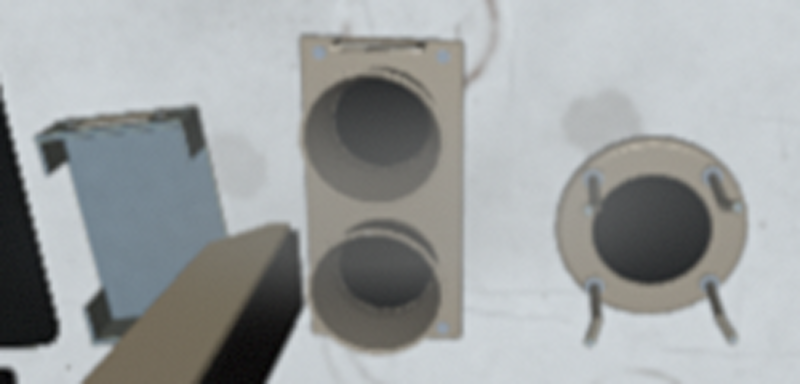

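```bash
python3 - <<'E'
from h import *
import pickle
c=pickle.load(open("w1.pkl","rb"))
def W(u,v,z): return at("wrist",(80+u/3.2,160+v/3.2),z,c)
def rect(ps,z):
    P=np.array([W(*p,z) for p in ps]); print(np.round(P,4).tolist(),'mean',np.round(P.mean(0),4))
rect([(302,36),(464,41),(462,338),(313,335)],.006)
rect([(597,172),(712,172),(710,285),(595,285)],.007)   # post bases
rect([(557,226),(747,226)],.006); rect([(652,136)],.006); rect([(652,313)],.006)
rect([(38,135),(198,108)],.026)
rect([(70,148),(200,130)],.004); rect([(228,236),(110,322)],.004); rect([(92,342)],.004);
E
```

```text
[[0.4091, 0.245], [0.4118, 0.323], [0.5741, 0.3172], [0.5721, 0.2382]] mean [0.4917 0.2809]
[[0.4793, 0.3879], [0.4795, 0.4456], [0.5425, 0.4474], [0.5424, 0.3875]] mean [0.5109 0.4171]
[[0.5093, 0.3678], [0.5095, 0.4651]] mean [0.5094 0.4164]
[[0.4606, 0.4151]] mean [0.4606 0.4151]
[[0.5594, 0.4178]] mean [0.5594 0.4178]
[[0.4523, 0.1207], [0.439, 0.1984]] mean [0.4457 0.1596]
[[0.4669, 0.1237], [0.4576, 0.1899]] mean [0.4623 0.1568]
[[0.5154, 0.1981], [0.5652, 0.1305]] mean [0.5403 0.1643]
[[0.5772, 0.1193]] mean [0.5772 0.1193]
```

Request:
apply_moves(steps="0 -0.0417 0 0 0 0;0 -0.0417 0 0 0 0;0 -0.0417 0 0 0 0;0 -0.0417 0 0 0 0;0 -0.0417 0 0 0 0;0 -0.0417 0 0 0 0;0 -0.0417 0 0 0 0;0 -0.0417 0 0 0 0;0 -0.0417 0 0 0 0;0 -0.0417 0 0 0 0;0 -0.0417 0 0 0 0;0 -0.0417 0 0 0 0")

```text
time_s: 4.0
ee_pos: [0.3783, -0.1345, 0.312]
eef_rot: [-0.0, 1.0, -0.0, 0.0]
ft_force: [1.9, -0.8, 1.1]
gripper_width: 0.0929
gripper_force: 0.0
```

Request:
apply_moves(steps="0.01 -0.04 0 0 0 0;0.01 -0.04 0 0 0 0;0.01 -0.03 0 0 0 0;0 0 0 0 0 0; 0 0 0 0 0 0")

```text
time_s: 4.42
ee_pos: [0.3483, -0.2435, 0.3115]
eef_rot: [0.001, 1.0, 0.0, -0.0]
ft_force: [0.3, 0.2, -0.3]
gripper_width: 0.0931
gripper_force: 0.0
```

```bash
python3 - <<'E'
from h import *
print(tcp()); im=eyes.snapshot("wrist"); c=eyes.get_calibration("wrist")
np.savez("w2.npz",im=im); import pickle; pickle.dump(c,open("w2.pkl","wb"))
cv2.imwrite("pics/w2.png",cv2.resize(im[:,:,::-1],(800,600)))
for q,h in (("cup_a",.06),("dish_a",.014),("carton",.026)):
    for d in place_of("wrist",q): print(q,round(d['score'],2),np.round(at("wrist",np.array(d['point'])*[512,384],0,c),4))
    for d in silhouettes("wrist",q):
        ys,xs=np.nonzero(d['pixels'])
        r=cv2.minAreaRect(np.array([at("wrist",(x,y),h,c) for x,y in zip(xs,ys)],np.float32))
        print('  sil',round(d['score'],2),len(xs),np.round(r[0],4),np.round(r[1],3),round(r[2],1))
E
```

```text
(array([ 0.34828408, -0.24354636,  0.31145463]), np.float64(179.83280297135778))
cup_a 0.76 [ 0.4203 -0.1656]
cup_a 0.7 [ 0.4287 -0.2848]
  sil 0.66 1068 [ 0.4185 -0.2781] [0.049 0.058] 52.1
  sil 0.65 1030 [ 0.4151 -0.1717] [0.057 0.046] 45.2
dish_a 0.82 [ 0.5275 -0.1628]
dish_a 0.66 [ 0.4306 -0.401 ]
  sil 0.69 1182 [ 0.4244 -0.3986] [0.06  0.062] 43.0
  sil 0.58 1020 [ 0.5268 -0.1592] [0.064 0.06 ] 1.7
carton 0.86 [ 0.5191 -0.3054]
carton 0.24 [0.5043 0.1568]
  sil 0.66 1699 [ 0.5123 -0.3007] [0.05 0.1 ] 85.9
  sil 0.54 1028 [ 0.4262 -0.1653] [0.061 0.052] 47.3
```

View pics/w2.png

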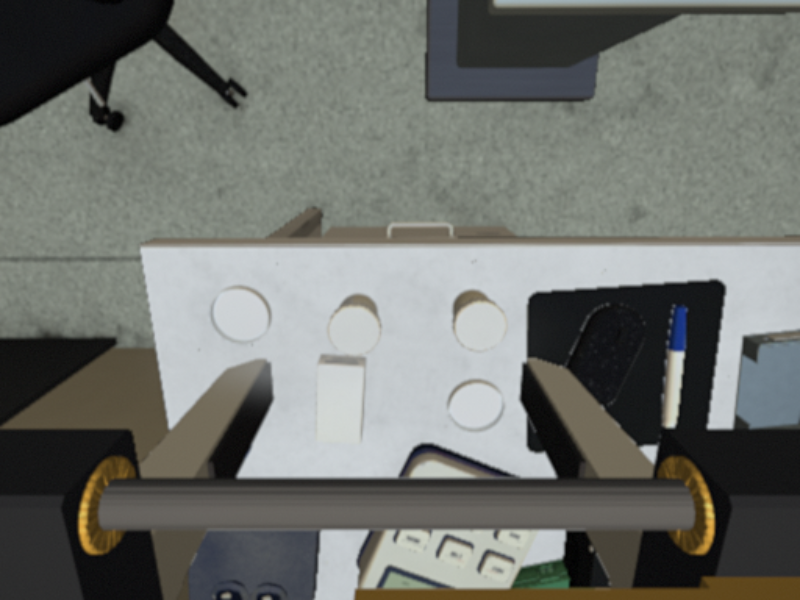

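The white lids are at (480,325) and (354,328), the dishes at (241,314) and (475,405), and the carton at (341,402). The blue cup is out of view, so my choice of white cups holds.

```bash
python3 - <<'E'
from h import *
import pickle
c=pickle.load(open("w2.pkl","rb")); k=.64
W=lambda u,v,z: np.round(at("wrist",(u*k,v*k),z,c),4).tolist()
print('cups',W(480,325,.06),W(354,328,.06),'diam',W(454,325,.06),W(506,325,.06))
print('dish',W(241,313,.014),W(475,404,.014),'ext',W(212,313,.014),W(270,313,.014))
print('carton',[W(*p,.026) for p in ((320,363),(366,364),(362,443),(317,441))])
E
```

```text
cups [0.4191, -0.1669] [0.4218, -0.2811] diam [0.4191, -0.1904] [0.4192, -0.1433]
dish [0.4229, -0.3976] [0.5254, -0.1594] ext [0.4229, -0.4266] [0.423, -0.3687]
carton [[0.4721, -0.3194], [0.4733, -0.2732], [0.5648, -0.2793], [0.5623, -0.3269]]
```

Request:
apply_moves(steps="-0.036 0.038 0.02 0 0 0;-0.036 0.038 0.04 0 0 0;0 0 0.04 0 0 0;0 0 0.04 0 0 0;0 0 0.04 0 0 0;0 0 0.04 0 0 0;0 0 0.03 0 0 0;0 0 0.018 0 0 0;0 0 0.01 0 0 0;0 0 0 0 0 0")

```text
time_s: 5.6
ee_pos: [0.3975, -0.1896, 0.0522]
eef_rot: [-0.0, 1.0, 0.001, -0.001]
ft_force: [-0.5, 1.1, 0.4]
gripper_width: 0.0931
gripper_force: 0.0
```

Request:
apply_moves(steps="0 0 0 0 0 0;0 0 0 0 0 0;0 0 0 0 0 0;0 0 0 0 0 0;0 0 0 0 0 0;0 0 0 0 0 0", hand=-1, newtons=12)

```text
time_s: 6.1
ee_pos: [0.3982, -0.1905, 0.054]
eef_rot: [0.0, 1.0, -0.0, 0.0]
ft_force: [0.4, 1.0, 0.6]
gripper_width: 0.0572
gripper_force: 0.3
```

Request:
apply_moves(steps="0 0 0 0 0 0;0 0 0 0 0 0;0 0 -0.02 0 0 0;0 0 -0.02 0 0 0; 0 0 0 0 0 0", hand=1)

```text
time_s: 6.52
ee_pos: [0.3994, -0.1912, 0.0961]
eef_rot: [0.0, 1.0, -0.001, 0.002]
ft_force: [0.9, -0.9, 1.0]
gripper_width: 0.0863
gripper_force: 0.0
```

```bash
python3 - <<'E'
from h import *
print(tcp()); im=eyes.snapshot("wrist"); c=eyes.get_calibration("wrist")
import pickle; pickle.dump(c,open("w3.pkl","wb"))
cv2.imwrite("pics/w3.png",cv2.resize(im[:,:,::-1],(800,600)))
for d in place_of("wrist","cup_a"): print(round(d['score'],2),np.round(at("wrist",np.array(d['point'])*[512,384],0,c),4))
E
```

```text
(array([ 0.39943134, -0.19124417,  0.09611224]), np.float64(179.98394896195273))
0.9 [ 0.4183 -0.1741]
0.65 [ 0.4243 -0.2831]
```

View pics/w3.png

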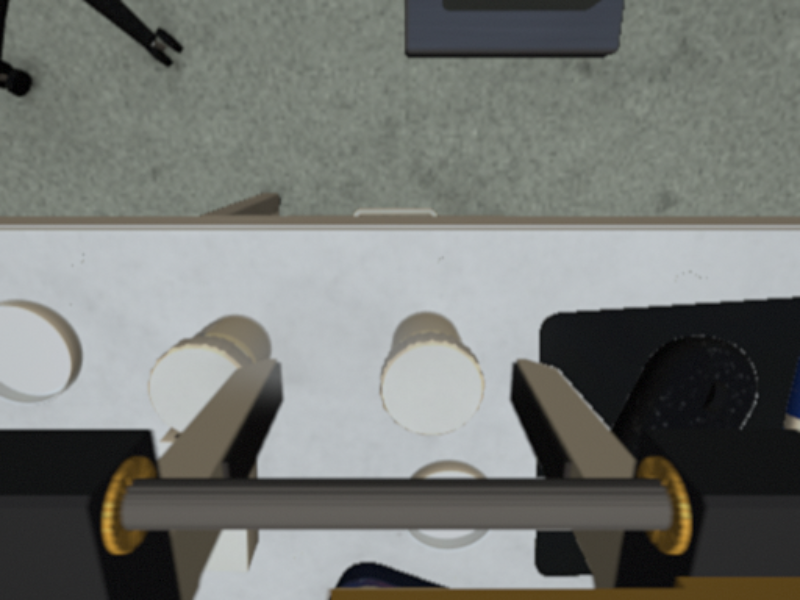

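The cup is upright, with its lid centred at about (432,384).

```bash
python3 - <<'E'
from h import *
import pickle
c=pickle.load(open("w3.pkl","rb")); k=.64
for p in ((432,384),(380,384),(484,384),(432,435)): print(np.round(at("wrist",(p[0]*k,p[1]*k),.06,c),4))
E
```

```text
[ 0.4175 -0.1751]
[ 0.4175 -0.1986]
[ 0.4175 -0.1516]
[ 0.444  -0.1745]
```

Request:
apply_moves(steps="-0.019 0.016 0 0 0 0;0 0 0 0 0 0;0 0 0.03 0 0 0;0 0 0.02 0 0 0;0 0 0.013 0 0 0;0 0 0 0 0 0", hand=1)

```text
time_s: 7.12
ee_pos: [0.4151, -0.1736, 0.0276]
eef_rot: [0.0, 1.0, 0.001, -0.002]
ft_force: [-0.4, -0.4, 0.2]
gripper_width: 0.0926
gripper_force: 0.0
```

Request:
apply_moves(steps="0 0 0 0 0 0;0 0 0 0 0 0;0 0 0 0 0 0;0 0 0 0 0 0;0 0 0 0 0 0;0 0 0 0 0 0;0 0 0 0 0 0;0 0 0 0 0 0", hand=-1, newtons=12)

```text
time_s: 7.78
ee_pos: [0.4171, -0.1745, 0.0307]
eef_rot: [0.0, 1.0, -0.0, 0.0]
ft_force: [-0.4, -0.2, 2.0]
gripper_width: 0.0478
gripper_force: 12.0
```

Request:
apply_moves(steps="0 0 -0.02 0 0 0;0 0 -0.04 0 0 0;0 0 -0.04 0 0 0;0 0 -0.02 0 0 0;-0.006 0.02 0 0 0 0;-0.0096 0.0378 0 0 0 0;-0.0096 0.0378 0 0 0 0;-0.0096 0.0378 0 0 0 0;-0.0096 0.0378 0 0 0 0;-0.0096 0.0378 0 0 0 0;-0.0096 0.0378 0 0 0 0;-0.0096 0.0378 0 0 0 0")

```text
time_s: 8.78
ee_pos: [0.4903, 0.1122, 0.1505]
eef_rot: [0.0, 1.0, -0.0, -0.0]
ft_force: [1.0, -1.8, -1.6]
gripper_width: 0.0478
gripper_force: 12.0
```

Request:
apply_moves(steps="-0.0096 0.0378 0 0 0 0;-0.0096 0.0378 0 0 0 0;-0.0096 0.0378 0 0 0 0;-0.0096 0.0378 0 0 0 0;-0.003 0.018 0 0 0 0;0 0 0 0 0 0;0 0 0 0 0 0")

```text
time_s: 9.37
ee_pos: [0.5314, 0.2799, 0.1499]
eef_rot: [-0.001, 1.0, -0.0, -0.0]
ft_force: [-0.4, -0.6, -1.7]
gripper_width: 0.0478
gripper_force: 12.0
```

```bash
python3 - <<'E'
from h import *
print(tcp()); im=eyes.snapshot("wrist"); c=eyes.get_calibration("wrist")
import pickle; pickle.dump(c,open("w4.pkl","wb"))
for z in (.035,):
  for p in ((.5317,.2794),(.4517,.2826)):
    q=proj("wrist",(*p,z),c); cv2.circle(im,(int(q[0]),int(q[1])),2,(255,0,0),-1)
cv2.imwrite("pics/w4.png",cv2.resize(im[:,:,::-1],(800,600)))
E
```

```text
(array([0.5313703, 0.2798977, 0.1499307]), np.float64(-179.9237079416554))
```

View pics/w4.png

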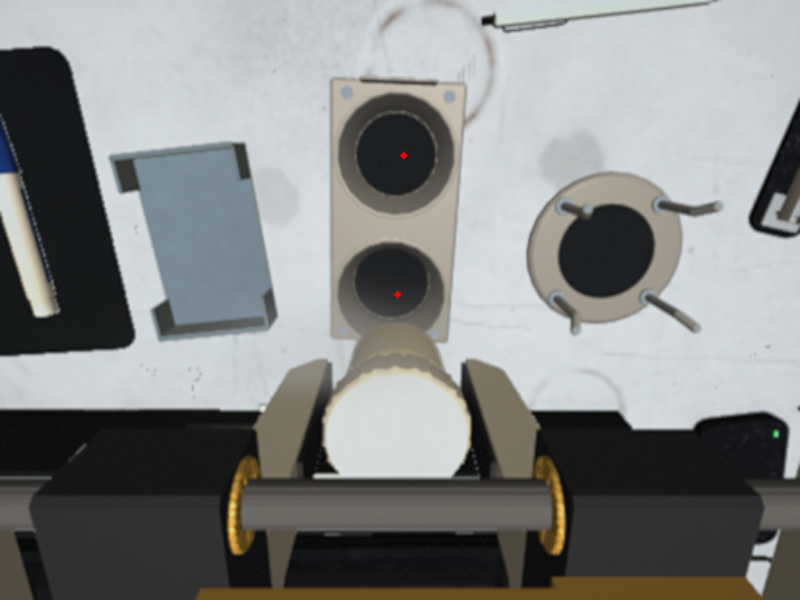

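```bash
python3 - <<'E'
from h import *
import pickle
c=pickle.load(open("w4.pkl","rb")); k=.64; print(c['cx']/k,c['cy']/k,np.round(np.array(c['pose']),3).tolist())
W=lambda u,v,z: np.round(at("wrist",(u*k,v*k),z,c),4).tolist()
print('near mouth',W(338,153,.035),W(456,153,.035),W(397,92,.035),W(397,214,.035))
print('near floor',W(357,153,.006),W(438,153,.006),W(397,110,.006),W(397,196,.006))
print('far mouth',W(338,293,.035),W(445,293,.035),W(391,240,.035),W(391,347,.035))
print('far floor',W(356,281,.006),W(430,281,.006),W(393,245,.006),W(393,318,.006))
print('plate',[W(*p,.006) for p in ((331,78),(467,85),(448,341),(331,338))])
print('disc',W(527,248,.006),W(683,248,.006),W(605,172,.006),W(605,323,.006))
print('posts',[W(*p,.007) for p in ((563,208),(658,205),(648,298),(557,298))])
print('tray',[W(*p,.026) for p in ((110,156),(244,142),(276,325),(158,338))])
print('cup',W(323,430,.179),W(470,430,.179))
E
```

```text
395.8227450937047 299.85995735044247 [[0.001, 0.954, 0.298, 0.447], [1.0, -0.0, -0.001, 0.279], [-0.001, 0.298, -0.954, 0.316], [0.0, 0.0, 0.0, 1.0]]
near mouth [0.4507, 0.2468] [0.4507, 0.3115] [0.4197, 0.2792] [0.4839, 0.2792]
near floor [0.451, 0.255] [0.451, 0.304] [0.4267, 0.2792] [0.4766, 0.2792]
far mouth [0.5307, 0.2439] [0.5308, 0.3078] [0.4988, 0.2757] [0.5656, 0.2755]
far floor [0.5312, 0.2524] [0.5312, 0.3008] [0.5074, 0.2766] [0.5568, 0.2765]
plate [[0.4093, 0.2409], [0.4132, 0.3199], [0.5734, 0.3138], [0.5712, 0.2344]]
disc [0.5094, 0.3624] [0.5094, 0.4622] [0.4622, 0.4064] [0.5604, 0.4188]
posts [[0.4839, 0.3826], [0.4821, 0.4414], [0.5426, 0.4444], [0.5426, 0.3845]]
tray [[0.4523, 0.1164], [0.4448, 0.1931], [0.5544, 0.2031], [0.5632, 0.1275]]
cup [0.5334, 0.2554] [0.5334, 0.3022]
```

Request:
apply_moves(steps="0 -0.0024 0 0 0 0;0 0 0.03 0 0 0;0 0 0.03 0 0 0;0 0 0.02 0 0 0;0 0 0.015 0 0 0;0 0 0.01 0 0 0;0 0 0.006 0 0 0;0 0 0 0 0 0;0 0 0 0 0 0")

```text
time_s: 10.17
ee_pos: [0.5322, 0.2767, 0.0402]
eef_rot: [0.0, 1.0, 0.0, 0.0]
ft_force: [0.9, -0.3, -0.7]
gripper_width: 0.0479
gripper_force: 12.0
```

Request:
apply_moves(steps="0 0 0.0012 0 0 0;0 0 0.0008 0 0 0;0 0 0 0 0 0")

```text
time_s: 10.42
ee_pos: [0.532, 0.2771, 0.038]
eef_rot: [0.0, 1.0, 0.0, 0.0]
ft_force: [-0.4, -0.4, -1.5]
gripper_width: 0.0478
gripper_force: 12.0
```

Request:
apply_moves(steps="0 0 0.0008 0 0 0;0 0 0.0007 0 0 0;0 0 0 0 0 0;0 0 0 0 0 0")

```text
time_s: 10.75
ee_pos: [0.5322, 0.2771, 0.0367]
eef_rot: [0.0, 1.0, 0.0, 0.0]
ft_force: [-1.9, -1.4, 5.6]
gripper_width: 0.0477
gripper_force: 12.0
```

Contact has been made, so I release gently and rise.

Request:
apply_moves(steps="0 0 0 0 0 0;0 0 0 0 0 0;0 0 0 0 0 0;0 0 0 0 0 0;0 0 0 0 0 0", hand=0.5)

```text
time_s: 11.17
ee_pos: [0.5318, 0.277, 0.036]
eef_rot: [0.0, 1.0, 0.0, -0.0]
ft_force: [-0.1, -0.1, -0.4]
gripper_width: 0.0693
gripper_force: 0.0
```

Request:
apply_moves(steps="0 0 -0.02 0 0 0;0 0 -0.04 0 0 0;0 0 -0.04 0 0 0;0.01 -0.02 -0.02 0 0 0;0.01 -0.038 0 0 0 0;0.01 -0.04 0 0 0 0;0.01 -0.04 0 0 0 0;0.01 -0.04 0 0 0 0;0.01 -0.04 0 0 0 0;0.01 -0.04 0 0 0 0;0.01 -0.04 0 0 0 0;0.01 -0.04 0 0 0 0", hand=1)

```text
time_s: 12.17
ee_pos: [0.4409, -0.0627, 0.1562]
eef_rot: [0.0, 1.0, -0.0, 0.0]
ft_force: [1.0, -0.1, 0.0]
gripper_width: 0.0928
gripper_force: 0.0
```

Request:
apply_moves(steps="0.01 -0.04 0 0 0 0;0.01 -0.04 0 0 0 0;0.01 -0.04 0 0 0 0;0.01 -0.04 0 0 0 0;0.01 -0.03 0 0 0 0;0.01 -0.03 0 0 0 0;0 0 0 0 0 0;0 0 0 0 0 0")

```text
time_s: 12.83
ee_pos: [0.3811, -0.282, 0.1559]
eef_rot: [0.002, 1.0, 0.0, -0.0]
ft_force: [0.3, 0.6, 0.9]
gripper_width: 0.0926
gripper_force: 0.0
```

```bash
cat > look.py <<'E'
import sys; from h import *
import pickle
n=sys.argv[1]; print(tcp()); im=eyes.snapshot("wrist"); c=eyes.get_calibration("wrist"); pickle.dump((im,c),open(n+".pkl","wb"))
cv2.imwrite(f"pics/{n}.png",cv2.resize(im[:,:,::-1],(800,600)))
for q,h in zip(sys.argv[2::2],map(float,sys.argv[3::2])):
    for d in silhouettes("wrist",q):
        l,t,w,hh=np.array(d['bbox'])*[512,384,512,384]
        lo=at("wrist",(l,t+hh-w/2),h,c); hi=at("wrist",(l+w,t+hh-w/2),h,c)
        print(q,round(d['score'],2),'px800',np.round(np.array([l,t,l+w,t+hh])/.64),'bottom-circle centre',np.round((lo+hi)/2,4),'w',round(hi[1]-lo[1],4))
E
python3 look.py w5 cup_a .06 dish_a .014
```

```text
(array([ 0.38109329, -0.28198548,  0.15593121]), np.float64(179.82294062015592))
cup_a 0.78 px800 [195. 469. 249. 563.] bottom-circle centre [ 0.5417 -0.3963] w 0.0353
cup_a 0.73 px800 [356. 315. 439. 410.] bottom-circle centre [ 0.4214 -0.2804] w 0.0483
dish_a 0.67 px800 [181. 298. 268. 382.] bottom-circle centre [ 0.4209 -0.3971] w 0.0583
dish_a 0.58 px800 [516. 437. 558. 476.] bottom-circle centre [ 0.5129 -0.1789] w 0.0303
```

Request:
apply_moves(steps="-0.041 0.002 0 0 0 0;0 0 0.02 0 0 0;0 0 0.04 0 0 0;0 0 0.035 0 0 0;0 0 0.02 0 0 0;0 0 0.01 0 0 0;0 0 0 0 0 0;0 0 0 0 0 0")

```text
time_s: 13.65
ee_pos: [0.4232, -0.2787, 0.0317]
eef_rot: [-0.0, 1.0, -0.0, 0.0]
ft_force: [0.4, 0.0, 0.6]
gripper_width: 0.093
gripper_force: 0.0
```

Request:
apply_moves(steps="0 0 0 0 0 0;0 0 0 0 0 0;0 0 0 0 0 0;0 0 0 0 0 0;0 0 0 0 0 0;0 0 0 0 0 0;0 0 0 0 0 0;0 0 0 0 0 0", hand=-1, newtons=12)

```text
time_s: 14.32
ee_pos: [0.4227, -0.2791, 0.0311]
eef_rot: [0.0, 1.0, -0.0, 0.0]
ft_force: [0.7, -0.4, 1.2]
gripper_width: 0.0479
gripper_force: 12.0
```

Request:
apply_moves(steps="0 0 -0.02 0 0 0;0 0 -0.04 0 0 0;0 0 -0.04 0 0 0;0 0 -0.02 0 0 0;-0.002 0.02 0 0 0 0;-0.002 0.039 0 0 0 0;-0.002 0.039 0 0 0 0;-0.002 0.039 0 0 0 0;-0.002 0.039 0 0 0 0;-0.002 0.039 0 0 0 0;-0.002 0.039 0 0 0 0;-0.002 0.039 0 0 0 0")

```text
time_s: 15.32
ee_pos: [0.4383, 0.0158, 0.1511]
eef_rot: [0.0, 1.0, 0.0, 0.0]
ft_force: [0.4, -1.1, -0.6]
gripper_width: 0.0479
gripper_force: 12.0
```

Request:
apply_moves(steps="-0.002 0.039 0 0 0 0;-0.002 0.039 0 0 0 0;-0.002 0.039 0 0 0 0;-0.002 0.039 0 0 0 0;-0.002 0.039 0 0 0 0;-0.002 0.039 0 0 0 0;-0.003 0.032 0 0 0 0;0 0 0 0 0 0;0 0 0 0 0 0;0 0 0 0 0 0")

```text
time_s: 16.15
ee_pos: [0.4535, 0.2794, 0.1507]
eef_rot: [0.0, 1.0, -0.0, -0.0]
ft_force: [0.6, 0.1, -0.9]
gripper_width: 0.0477
gripper_force: 12.0
```

Request:
apply_moves(steps="0.0015 0.0008 0 0 0 0;0 0 0.03 0 0 0;0 0 0.03 0 0 0;0 0 0.02 0 0 0;0 0 0.015 0 0 0;0 0 0.01 0 0 0;0 0 0.007 0 0 0;0 0 0 0 0 0;0 0 0 0 0 0;0 0 0.001 0 0 0;0 0 0 0 0 0")

```text
time_s: 17.07
ee_pos: [0.4528, 0.2809, 0.0388]
eef_rot: [0.0, 1.0, 0.0, 0.001]
ft_force: [-0.3, 0.5, 0.3]
gripper_width: 0.0476
gripper_force: 12.0
```

Request:
apply_moves(steps="0 0 0.0007 0 0 0;0 0 0.0007 0 0 0;0 0 0 0 0 0;0 0 0 0 0 0")

```text
time_s: 17.4
ee_pos: [0.4526, 0.2809, 0.037]
eef_rot: [0.0, 1.0, 0.0, 0.0]
ft_force: [-0.1, -1.0, 4.1]
gripper_width: 0.0479
gripper_force: 12.0
```

Request:
apply_moves(steps="0 0 0 0 0 0;0 0 0 0 0 0;0 0 0 0 0 0;0 0 0 0 0 0;0 0 0 0 0 0", hand=0.5)

```text
time_s: 17.82
ee_pos: [0.4523, 0.2808, 0.0365]
eef_rot: [0.0, 1.0, -0.0, -0.0]
ft_force: [-0.4, -0.4, 0.4]
gripper_width: 0.0693
gripper_force: 0.0
```

Request:
apply_moves(steps="0 0 -0.02 0 0 0;0 0 -0.04 0 0 0;0 0 -0.04 0 0 0;0 -0.02 -0.02 0 0 0;0 -0.04 0 0 0 0;0 -0.04 0 0 0 0;0 -0.04 0 0 0 0;0 -0.04 0 0 0 0;0 -0.04 0 0 0 0;0 -0.04 0 0 0 0;-0.01 -0.04 0 0 0 0;-0.01 -0.04 0 0 0 0", hand=1)

```text
time_s: 18.82
ee_pos: [0.4719, -0.0612, 0.1569]
eef_rot: [0.0, 1.0, -0.0, 0.0]
ft_force: [0.4, 0.0, -0.2]
gripper_width: 0.093
gripper_force: 0.0
```

Request:
apply_moves(steps="0 -0.04 0 0 0 0;0 -0.04 0 0 0 0;0 -0.03 0 0 0 0;0 -0.03 0 0 0 0;0 0 0 0 0 0;0 0 0 0 0 0")

```text
time_s: 19.32
ee_pos: [0.4719, -0.2001, 0.1564]
eef_rot: [0.001, 1.0, 0.0, -0.0]
ft_force: [-0.5, 0.7, 0.5]
gripper_width: 0.0929
gripper_force: 0.0
```

```bash
python3 look.py w6 dish_a .014 amber_pot .075
```

```text
(array([ 0.4718578 , -0.20013157,  0.15639848]), np.float64(179.84155299692347))
dish_a 0.93 px800 [ 31. 163. 133. 262.] bottom-circle centre [ 0.4255 -0.3947] w 0.0639
dish_a 0.88 px800 [408. 319. 505. 403.] bottom-circle centre [ 0.5234 -0.1582] w 0.0659
amber_pot 0.58 px800 [572. 354. 677. 458.] bottom-circle centre [ 0.5282 -0.0701] w 0.0594
```

View pics/w6.png

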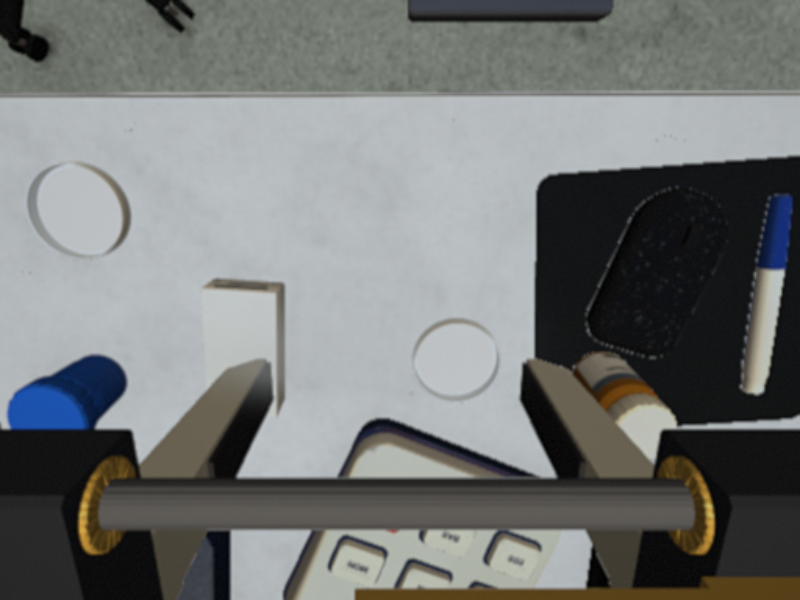

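The dish is centred at (455,359). The pot's lid is at (645,415), just outside the right finger.

```bash
python3 - <<'E'
from h import *
import pickle
im,c=pickle.load(open("w6.pkl","rb")); k=.64
W=lambda u,v,z: np.round(at("wrist",(u*k,v*k),z,c),4).tolist()
print('dish',W(455.5,359,.012),W(413,359,.012),W(498,359,.012),W(455,319,.012),W(455,399,.012))
print('dish2',W(80,210,.012)); print('pot lid left/right',W(608,425,.075),W(676,425,.075))
print('calc',[W(*p,.03) for p in ((342,470),(380,425),(530,475))])
E
```

```text
dish [0.5275, -0.1585] [0.5274, -0.1878] [0.5276, -0.1293] [0.4983, -0.1599] [0.5583, -0.1578]
dish2 [0.4253, -0.3972]
pot lid left/right [0.5405, -0.078] [0.5406, -0.039]
calc [[0.6038, -0.2375], [0.568, -0.2104], [0.6082, -0.1056]]
```

Request:
apply_moves(steps="-0.028 0.021 0 0 0 0;-0.0276 0.021 0 0 0 0;0 0 0.03 0 0 0;0 0 0.04 0 0 0;0 0 0.035 0 0 0;0 0 0.025 0 0 0;0 0 0.01 0 0 0;0 0 0.005 0 0 0;0 0 0 0 0 0;0 0 0 0 0 0;0 0 0.003 0 0 0;0 0 0 0 0 0", hand=0.65)

```text
time_s: 20.47
ee_pos: [0.5283, -0.1574, 0.0095]
eef_rot: [0.0, 1.0, -0.0, 0.001]
ft_force: [0.2, -0.1, 0.3]
gripper_width: 0.0768
gripper_force: 0.0
```

Request:
apply_moves(steps="0 0 0.004 0 0 0;0 0 0.0025 0 0 0;0 0 0 0 0 0;0 0 0 0 0 0")

```text
time_s: 20.8
ee_pos: [0.5277, -0.1573, 0.002]
eef_rot: [0.0, 1.0, 0.0, -0.0]
ft_force: [0.5, 0.2, 0.4]
gripper_width: 0.0766
gripper_force: 0.0
```

Request:
apply_moves(steps="0 0 0 0 0 0;0 0 0 0 0 0;0 0 0 0 0 0;0 0 0 0 0 0;0 0 0 0 0 0;0 0 0 0 0 0", hand=-1, newtons=8)

```text
time_s: 21.3
ee_pos: [0.5278, -0.1573, 0.0022]
eef_rot: [0.0, 1.0, -0.0, 0.0]
ft_force: [0.3, -0.2, 0.8]
gripper_width: 0.0598
gripper_force: 8.0
```

Request:
apply_moves(steps="0 0 -0.005 0 0 0;0 0 -0.015 0 0 0;0 0 -0.03 0 0 0;0 0 0 0 0 0;0 0 0 0 0 0")

```text
time_s: 21.72
ee_pos: [0.5286, -0.1575, 0.0536]
eef_rot: [0.0, 1.0, -0.001, 0.001]
ft_force: [-0.0, -0.5, 0.3]
gripper_width: 0.0597
gripper_force: 8.0
```

Request:
apply_moves(steps="0 0 -0.03 0 0 0;0 0 -0.04 0 0 0;0 0 -0.035 0 0 0;0.001 0.02 0 0 0 0;0.001 0.038 0 0 0 0;0.001 0.038 0 0 0 0;0.001 0.038 0 0 0 0;0.001 0.038 0 0 0 0;0.001 0.038 0 0 0 0;0.001 0.038 0 0 0 0;0.001 0.038 0 0 0 0;0.001 0.038 0 0 0 0")

```text
time_s: 22.72
ee_pos: [0.5181, 0.1685, 0.1563]
eef_rot: [0.0, 1.0, -0.0, -0.001]
ft_force: [0.1, -1.2, -1.4]
gripper_width: 0.0596
gripper_force: 8.0
```

Request:
apply_moves(steps="0.001 0.038 0 0 0 0;0.001 0.038 0 0 0 0;0.001 0.038 0 0 0 0;0.001 0.038 0 0 0 0;0.001 0.038 0 0 0 0;0.001 0.038 0 0 0 0;0.0 0.015 0 0 0 0;0 0 0 0 0 0;0 0 0 0 0 0")

```text
time_s: 23.47
ee_pos: [0.5123, 0.4098, 0.1557]
eef_rot: [-0.0, 1.0, -0.001, -0.001]
ft_force: [0.0, -0.8, -0.2]
gripper_width: 0.0596
gripper_force: 8.0
```

```bash
python3 look.py w7
```

```text
(array([0.51230607, 0.40983194, 0.15574384]), np.float64(-179.942995173748))
```

View pics/w7.png

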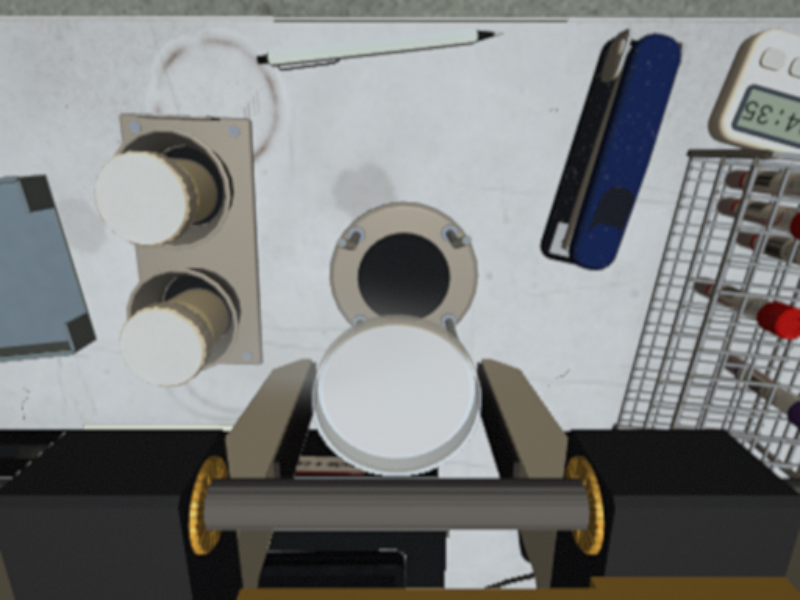

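Both cups are seated upright. The stacker's disc spans columns 330 to 478, with post bases at (345,240), (458,238), (361,320) and (449,320). The held dish is level.

```bash
python3 - <<'E'
from h import *
import pickle
im,c=pickle.load(open("w7.pkl","rb")); k=.64
W=lambda u,v,z: np.round(at("wrist",(u*k,v*k),z,c),4).tolist()
print('disc',W(330,272,.006),W(478,272,.006),W(404,202,.006))
print('posts',[W(*p,.007) for p in ((345,240),(460,238),(361,322),(449,322))])
print('dish',[W(u,390,.168) for u in (314,479)],W(397,472,.154))
E
```

```text
disc [0.5078, 0.3647] [0.5078, 0.4628] [0.4621, 0.4136]
posts [[0.4862, 0.3755], [0.485, 0.4499], [0.5426, 0.3846], [0.5427, 0.4446]]
dish [[0.5095, 0.3801], [0.5095, 0.4376]] [0.5535, 0.409]
```

```bash
python3 - <<'E'
from h import *
import pickle
im,c=pickle.load(open("w7.pkl","rb"))
for z in (.154,.168):
    P=np.array([proj("wrist",(.5123+.03*np.cos(t),.4089+.03*np.sin(t),z),c)/.64 for t in np.linspace(0,6.28,60)])
    print(z,P.min(0).round(),P.max(0).round())
    cv2.polylines(im,[np.int32(P*.64)],True,(255,0,0) if z>.16 else (0,160,0),1)
cv2.imwrite("pics/w7c.png",cv2.resize(im[180:320,170:340,::-1],(680,560),interpolation=cv2.INTER_CUBIC))
E
```

```text
0.154 [317. 304.] [476. 448.]
0.168 [311. 316.] [482. 470.]
```

View pics/w7c.png

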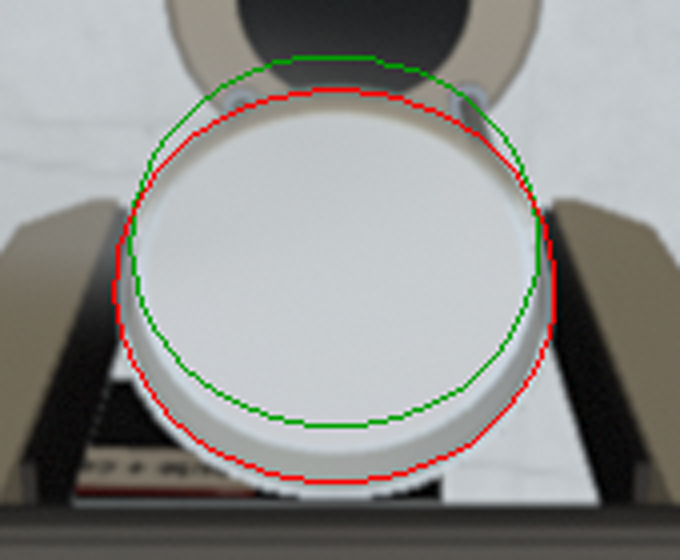

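```bash
python3 - <<'E'
from h import *
im=eyes.snapshot("scene"); u,v=proj("scene",(.512,.41,.16)).astype(int); print(u,v)
v0,u0=max(v-45,0),max(u-60,0)
for z in (.154,.168):
    P=np.array([proj("scene",(.5123+.03*np.cos(t),.4098+.03*np.sin(t),z)) for t in np.linspace(0,6.28,9)]); print(P.round(1).tolist())
cv2.imwrite("pics/s7.png",cv2.resize(im[v0:v0+90,u0:u0+120,::-1],(800,600),interpolation=cv2.INTER_CUBIC))
E
```

```text
192 95
[[201.0, 95.0], [195.5, 93.1], [188.5, 93.8], [184.2, 96.6], [185.0, 100.0], [190.7, 102.0], [197.8, 101.3], [202.1, 98.3], [201.0, 95.0]]
[[200.8, 91.1], [195.1, 89.3], [188.2, 89.9], [183.8, 92.7], [184.7, 96.1], [190.3, 98.1], [197.5, 97.3], [201.8, 94.5], [200.8, 91.1]]
```

View pics/s7.png

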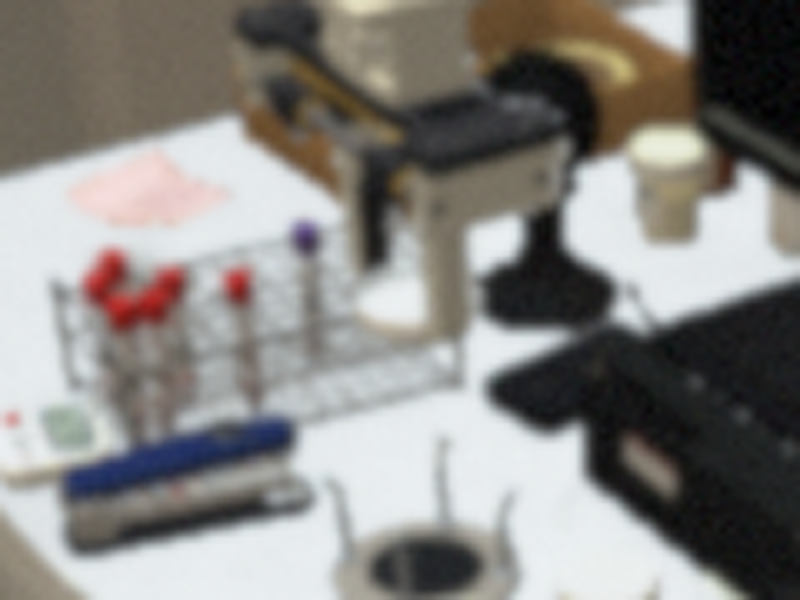

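Request:
apply_moves(steps="0 0.0047 0 0 0 0;0 0 0.03 0 0 0;0 0 0.03 0 0 0;0 0 0.025 0 0 0;0 0 0.02 0 0 0;0 0 0.015 0 0 0;0 0 0.01 0 0 0;0 0 0.01 0 0 0;0 0 0 0 0 0;0 0 0 0 0 0")

```text
time_s: 24.4
ee_pos: [0.5132, 0.4144, 0.0174]
eef_rot: [0.0, 1.0, 0.0, 0.0]
ft_force: [0.5, -0.2, -0.5]
gripper_width: 0.0594
gripper_force: 8.0
```

Request:
apply_moves(steps="0 0 0.003 0 0 0;0 0 0.001 0 0 0;0 0 0 0 0 0;0 0 0 0 0 0")

```text
time_s: 24.73
ee_pos: [0.5131, 0.4146, 0.0135]
eef_rot: [0.0, 1.0, 0.0, 0.0]
ft_force: [-0.1, -0.4, -0.7]
gripper_width: 0.0595
gripper_force: 8.0
```

Request:
apply_moves(steps="0 0 0.002 0 0 0;0 0 0.001 0 0 0;0 0 0.001 0 0 0;0 0 0 0 0 0;0 0 0 0 0 0")

```text
time_s: 25.15
ee_pos: [0.5129, 0.4145, 0.009]
eef_rot: [0.0, 1.0, -0.0, -0.0]
ft_force: [0.9, -0.0, -0.4]
gripper_width: 0.0594
gripper_force: 8.0
```

Request:
apply_moves(steps="0 0 0.001 0 0 0;0 0 0.0005 0 0 0;0 0 0 0 0 0;0 0 0 0 0 0")

```text
time_s: 25.48
ee_pos: [0.5131, 0.4145, 0.0082]
eef_rot: [0.0, 1.0, 0.0, 0.0]
ft_force: [-1.4, -1.0, 4.7]
gripper_width: 0.0593
gripper_force: 8.0
```

Request:
apply_moves(steps="0 0 0 0 0 0;0 0 0 0 0 0;0 0 0 0 0 0;0 0 0 0 0 0;0 0 0 0 0 0;0 0 -0.01 0 0 0;0 0 -0.03 0 0 0;0 0 -0.04 0 0 0;0 0 -0.04 0 0 0;0 0 -0.03 0 0 0", hand=0.65)

```text
time_s: 26.32
ee_pos: [0.5134, 0.4148, 0.1618]
eef_rot: [0.0, 1.0, 0.001, 0.001]
ft_force: [0.3, 0.3, 0.3]
gripper_width: 0.0766
gripper_force: 0.0
```

Request:
apply_moves(steps="0.0066 -0.04 0 0 0 0;0.0066 -0.04 0 0 0 0;0.0066 -0.04 0 0 0 0;0.0066 -0.04 0 0 0 0;0.0066 -0.04 0 0 0 0;0.0066 -0.04 0 0 0 0;0.0066 -0.04 0 0 0 0;0.0066 -0.04 0 0 0 0;0.0066 -0.04 0 0 0 0;0.0066 -0.04 0 0 0 0;0.0066 -0.04 0 0 0 0;0.0066 -0.04 0 0 0 0")

```text
time_s: 27.32
ee_pos: [0.433, -0.0673, 0.1585]
eef_rot: [0.0, 1.0, -0.0, 0.001]
ft_force: [0.2, -0.5, 0.5]
gripper_width: 0.0766
gripper_force: 0.0
```

Request:
apply_moves(steps="0.0066 -0.04 0 0 0 0;0.0066 -0.04 0 0 0 0;0.0066 -0.04 0 0 0 0;0.0066 -0.04 0 0 0 0;0.0066 -0.04 0 0 0 0;0.0066 -0.04 0 0 0 0;0.0066 -0.04 0 0 0 0;0.0066 -0.04 0 0 0 0;0 0 0 0 0 0;0 0 0 0 0 0")

```text
time_s: 28.15
ee_pos: [0.3801, -0.3869, 0.158]
eef_rot: [0.002, 1.0, -0.0, 0.0]
ft_force: [-0.3, -0.1, 0.4]
gripper_width: 0.0767
gripper_force: 0.0
```

```bash
python3 look.py w8 dish_a .007 carton .026
```

```text
(array([ 0.38007789, -0.38689003,  0.15795697]), np.float64(179.822528828868))
dish_a 0.69 px800 [332. 303. 419. 387.] bottom-circle centre [ 0.4268 -0.4004] w 0.0605
carton 0.89 px800 [477. 398. 528. 473.] bottom-circle centre [ 0.4978 -0.3114] w 0.0364
```

View pics/w8.png

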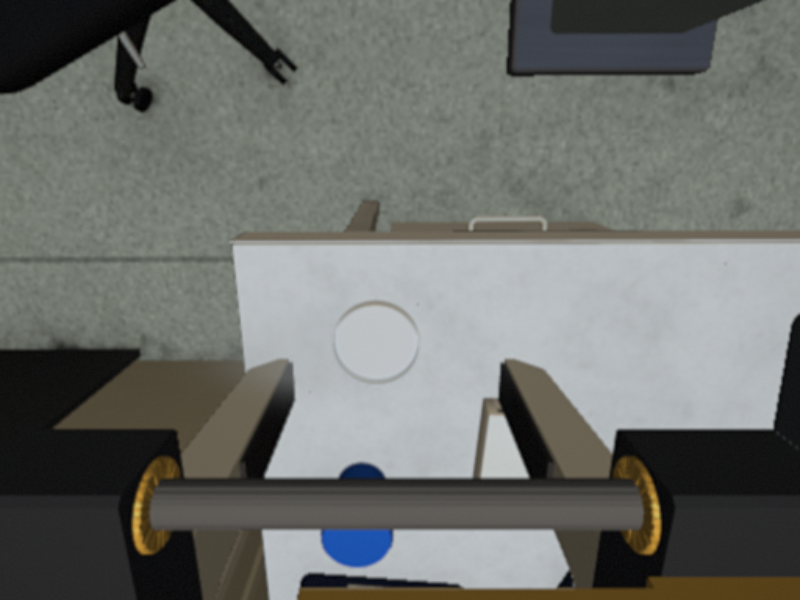

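The dish is at (376,342), well clear of the blue look-alike at (357,540).

```bash
python3 - <<'E'
from h import *
import pickle
im,c=pickle.load(open("w8.pkl","rb")); k=.64
W=lambda u,v,z: np.round(at("wrist",(u*k,v*k),z,c),4).tolist()
print(W(376.5,342,.012),W(333,342,.012),W(420,342,.012),W(376,300,.012),W(376,385,.012))
E
```

```text
[0.424, -0.3993] [0.4239, -0.429] [0.424, -0.3695] [0.3939, -0.3992] [0.4565, -0.4001]
```

Request:
apply_moves(steps="-0.0225 -0.0058 0 0 0 0;-0.022 -0.0058 0 0 0 0;0 0 0.03 0 0 0;0 0 0.04 0 0 0;0 0 0.035 0 0 0;0 0 0.025 0 0 0;0 0 0.012 0 0 0;0 0 0.008 0 0 0;0 0 0 0 0 0;0 0 0 0 0 0")

```text
time_s: 29.13
ee_pos: [0.4259, -0.3973, 0.0089]
eef_rot: [-0.0, 1.0, -0.001, 0.0]
ft_force: [0.7, -0.8, 0.8]
gripper_width: 0.0766
gripper_force: 0.0
```

Request:
apply_moves(steps="0 0 0.004 0 0 0;0 0 0.0015 0 0 0;0 0 0 0 0 0;0 0 0 0 0 0")

```text
time_s: 29.47
ee_pos: [0.4253, -0.3973, 0.0026]
eef_rot: [0.0, 1.0, -0.0, 0.0]
ft_force: [0.1, 1.2, -0.2]
gripper_width: 0.0767
gripper_force: 0.0
```

Request:
apply_moves(steps="0 0 0 0 0 0;0 0 0 0 0 0;0 0 0 0 0 0;0 0 0 0 0 0;0 0 0 0 0 0;0 0 -0.005 0 0 0;0 0 -0.02 0 0 0;0 0 -0.04 0 0 0;0 0 -0.04 0 0 0;0 0 -0.04 0 0 0;0 0 -0.015 0 0 0;0 0 0 0 0 0", hand=-1, newtons=8)

```text
time_s: 30.47
ee_pos: [0.4265, -0.3985, 0.1668]
eef_rot: [0.0, 1.0, -0.003, 0.002]
ft_force: [-0.0, -0.4, -0.7]
gripper_width: 0.0597
gripper_force: 8.0
```

Request:
apply_moves(steps="-0.002 0.022 0 0 0 0;-0.0042 0.04 0 0 0 0;-0.0042 0.04 0 0 0 0;-0.0042 0.04 0 0 0 0;-0.0042 0.04 0 0 0 0;-0.0042 0.04 0 0 0 0;-0.0042 0.04 0 0 0 0;-0.0042 0.04 0 0 0 0;-0.0042 0.04 0 0 0 0;-0.0042 0.04 0 0 0 0;-0.0042 0.04 0 0 0 0;-0.0042 0.04 0 0 0 0")

```text
time_s: 31.47
ee_pos: [0.4728, 0.0668, 0.1614]
eef_rot: [0.0, 1.0, -0.0, -0.001]
ft_force: [1.0, -0.6, -0.3]
gripper_width: 0.0597
gripper_force: 8.0
```

Request:
apply_moves(steps="-0.0042 0.04 0 0 0 0;-0.0042 0.04 0 0 0 0;-0.0042 0.04 0 0 0 0;-0.0042 0.04 0 0 0 0;-0.0042 0.04 0 0 0 0;-0.0042 0.04 0 0 0 0;-0.0042 0.04 0 0 0 0;-0.0042 0.04 0 0 0 0;-0.0042 0.03 0 0 0 0;0 0 0 0 0 0;0 0 0 0 0 0;0 0 0 0 0 0")

```text
time_s: 32.47
ee_pos: [0.511, 0.414, 0.161]
eef_rot: [0.0, 1.0, -0.001, -0.001]
ft_force: [0.9, 0.4, -0.5]
gripper_width: 0.0594
gripper_force: 8.0
```

Request:
apply_moves(steps="-0.002 0.0005 0 0 0 0;0 0 0.03 0 0 0;0 0 0.03 0 0 0;0 0 0.025 0 0 0;0 0 0.02 0 0 0;0 0 0.015 0 0 0;0 0 0.01 0 0 0;0 0 0 0 0 0;0 0 0 0 0 0")

```text
time_s: 33.22
ee_pos: [0.5138, 0.4149, 0.0325]
eef_rot: [0.001, 1.0, -0.0, -0.0]
ft_force: [-0.5, 0.5, -0.1]
gripper_width: 0.0602
gripper_force: 8.0
```

Request:
apply_moves(steps="0 0 0.004 0 0 0;0 0 0.0015 0 0 0;0 0 0 0 0 0;0 0 0 0 0 0")

```text
time_s: 33.55
ee_pos: [0.5136, 0.4155, 0.0271]
eef_rot: [0.0, 1.0, 0.0, 0.0]
ft_force: [0.7, -0.2, -0.7]
gripper_width: 0.0598
gripper_force: 8.0
```

Request:
apply_moves(steps="0 0 0.0025 0 0 0;0 0 0.001 0 0 0;0 0 0 0 0 0;0 0 0 0 0 0")

```text
time_s: 33.88
ee_pos: [0.5135, 0.4153, 0.0231]
eef_rot: [0.0, 1.0, -0.0, -0.0]
ft_force: [-0.3, -0.4, -0.3]
gripper_width: 0.0598
gripper_force: 8.0
```

Request:
apply_moves(steps="0 0 0.0007 0 0 0;0 0 0.0006 0 0 0;0 0 0 0 0 0;0 0 0 0 0 0")

```text
time_s: 34.22
ee_pos: [0.5136, 0.4154, 0.0223]
eef_rot: [0.0, 1.0, 0.0, 0.0]
ft_force: [-1.6, -1.4, 5.6]
gripper_width: 0.0596
gripper_force: 8.0
```

Request:
apply_moves(steps="0 0 0 0 0 0;0 0 0 0 0 0;0 0 0 0 0 0;0 0 0 0 0 0;0 0 0 0 0 0;0 0 -0.01 0 0 0;0 0 -0.03 0 0 0;0 0 -0.04 0 0 0;0 0 -0.04 0 0 0;0 0 -0.02 0 0 0", hand=0.65)

```text
time_s: 35.05
ee_pos: [0.5147, 0.4162, 0.1678]
eef_rot: [0.0, 1.0, 0.002, 0.003]
ft_force: [0.4, -0.2, 0.5]
gripper_width: 0.0769
gripper_force: 0.0
```

Request:
apply_moves(steps="0.0033 -0.04 0 0 0 0;0.0033 -0.04 0 0 0 0;0.0033 -0.04 0 0 0 0;0.0033 -0.04 0 0 0 0;0.0033 -0.04 0 0 0 0;0.0033 -0.04 0 0 0 0;0.0033 -0.04 0 0 0 0;0.0033 -0.04 0 0 0 0;0.0033 -0.04 0 0 0 0;0.0033 -0.04 0 0 0 0;0.0033 -0.04 0 0 0 0;0.0033 -0.04 0 0 0 0")

```text
time_s: 36.05
ee_pos: [0.4733, -0.0665, 0.1627]
eef_rot: [0.0, 1.0, -0.0, 0.001]
ft_force: [-0.1, 0.2, 0.8]
gripper_width: 0.0764
gripper_force: 0.0
```

Request:
apply_moves(steps="0.0033 -0.04 0 0 0 0;0.0033 -0.04 0 0 0 0;0.0033 -0.04 0 0 0 0;0.0033 -0.04 0 0 0 0;0.0033 -0.04 0 0 0 0;0.0033 -0.035 0 0 0 0;0 0 0 0 0 0;0 0 0 0 0 0")

```text
time_s: 36.72
ee_pos: [0.4534, -0.3009, 0.1622]
eef_rot: [0.002, 1.0, -0.0, 0.0]
ft_force: [0.1, 1.1, 0.3]
gripper_width: 0.0767
gripper_force: 0.0
```

```bash
python3 look.py w9 carton .026
```

```text
(array([ 0.45341982, -0.30088335,  0.16221941]), np.float64(179.8276181987074))
carton 0.69 px800 [358. 303. 439. 433.] bottom-circle centre [ 0.5308 -0.2984] w 0.0555
```

View pics/w9.png

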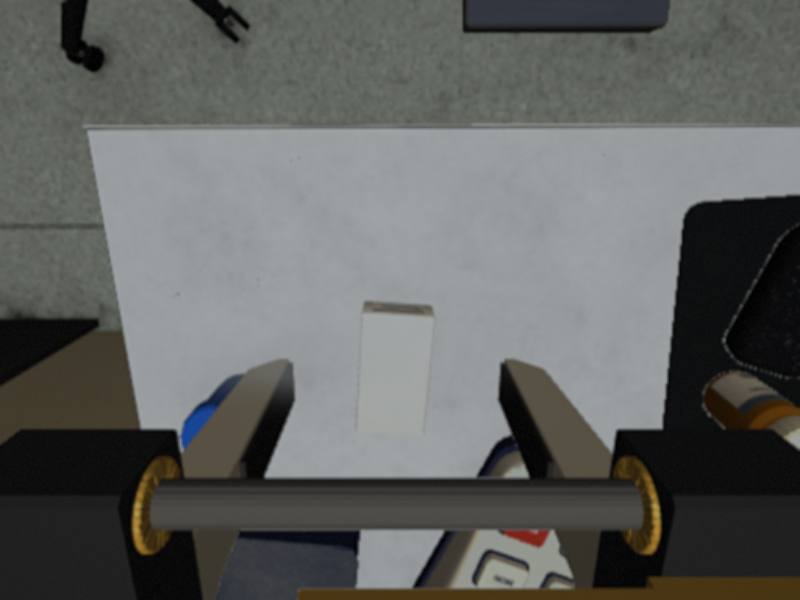

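The carton's top corners are at (362,312), (433,315), (424,436) and (357,433). The blue cup at (210,410) is to its left.

```bash
python3 - <<'E'
from h import *
import pickle
im,c=pickle.load(open("w9.pkl","rb")); k=.64
P=np.array([at("wrist",(u*k,v*k),.026,c) for u,v in ((362,312),(433,315),(424,436),(357,433))]); print(P.round(4).tolist(),P.mean(0))
ax=P[2]+P[3]-P[0]-P[1]; ay=P[1]+P[2]-P[0]-P[3]
print(np.degrees(np.arctan2(ax[1],ax[0])),np.degrees(np.arctan2(-ay[0],ay[1])),np.linalg.norm(ax)/2,np.linalg.norm(ay)/2)
b=[at("wrist",(u*k,v*k),.06,c).round(3).tolist() for u,v in ((185,420),(240,420))]; print('blue',b)
E
```

```text
[[0.4722, -0.3221], [0.4743, -0.2759], [0.5648, -0.2804], [0.5622, -0.3277]] [ 0.51837157 -0.30151828]
-3.2115994451360694 -2.884590303391183 0.09036491065527315 0.04676454644574215
blue [[0.531, -0.431], [0.531, -0.397]]
```

Request:
apply_moves(steps="-0.0325 0 0 0 0 0;-0.0325 0 0 0 0 0;0 0 0.01 0 0 3.3;0 0 0.04 0 0 0;0 0 0.04 0 0 0;0 0 0.03 0 0 0;0 0 0.02 0 0 0;0 0 0.006 0 0 0;0 0 0 0 0 0;0 0 0.004 0 0 0;0 0 0 0 0 0;0 0 0 0 0 0")

```text
time_s: 37.82
ee_pos: [0.5195, -0.2998, 0.0132]
eef_rot: [0.029, 1.0, -0.001, 0.001]
ft_force: [0.1, 0.7, -0.6]
gripper_width: 0.077
gripper_force: 0.0
```

Request:
apply_moves(steps="0 0 0.005 0 0 0;0 0 0.002 0 0 0;0 0 0 0 0 0;0 0 0 0 0 0")

```text
time_s: 38.15
ee_pos: [0.5188, -0.2996, 0.0048]
eef_rot: [0.029, 1.0, 0.0, -0.0]
ft_force: [0.1, 0.2, -0.3]
gripper_width: 0.0765
gripper_force: 0.0
```

Request:
apply_moves(steps="0 0 0 0 0 0;0 0 0 0 0 0;0 0 0 0 0 0;0 0 0 0 0 0;0 0 0 0 0 0;0 0 0 0 0 0;0 0 0 0 0 0;0 0 -0.005 0 0 0;0 0 -0.02 0 0 0;0 0 -0.03 0 0 0;0 0 0 0 0 0", hand=-1, newtons=15)

```text
time_s: 39.07
ee_pos: [0.5209, -0.301, 0.0647]
eef_rot: [0.029, 1.0, -0.002, 0.003]
ft_force: [0.1, -0.4, 0.7]
gripper_width: 0.0477
gripper_force: 15.0
```

Request:
apply_moves(steps="0 0 -0.03 0 0 0;0 0 -0.04 0 0 0;0 0 -0.03 0 0 0;0 0 0 0 0 -3.3;0.001 0.02 0 0 0 0;0.001 0.037 0 0 0 0;0.001 0.037 0 0 0 0;0.001 0.037 0 0 0 0;0.001 0.037 0 0 0 0;0.001 0.037 0 0 0 0;0.001 0.037 0 0 0 0;0.001 0.037 0 0 0 0")

```text
time_s: 40.07
ee_pos: [0.5105, -0.0189, 0.1599]
eef_rot: [0.0, 1.0, 0.0, 0.0]
ft_force: [0.9, 0.2, -0.9]
gripper_width: 0.0479
gripper_force: 15.0
```

Request:
apply_moves(steps="0.001 0.037 0 0 0 0;0.001 0.037 0 0 0 0;0.001 0.037 0 0 0 0;0.001 0.037 0 0 0 0;0.001 0.03 0 0 0 0;0.001 0 0 0 0 -2.9;0 0 0 0 0 -2.9;0 0 0 0 0 0;0 0 0 0 0 0")

```text
time_s: 40.82
ee_pos: [0.5049, 0.1573, 0.1598]
eef_rot: [-0.05, 0.999, -0.0, -0.0]
ft_force: [0.0, -0.2, -0.9]
gripper_width: 0.048
gripper_force: 15.0
```

```bash
python3 - <<'E'
from h import *
print(tcp())
E
```

```text
(array([0.50489079, 0.15733939, 0.15978829]), np.float64(-174.3032335930003))
```

Request:
apply_moves(steps="0 0.0035 0 0 0 0;0 0 0.03 0 0 0;0 0 0.04 0 0 0;0 0 0.03 0 0 0;0 0 0.02 0 0 0;0 0 0.012 0 0 0;0 0 0.008 0 0 0;0 0 0 0 0 0;0 0 0 0 0 0;0 0 0.003 0 0 0;0 0 0 0 0 0;0 0 0 0 0 0")

```text
time_s: 41.82
ee_pos: [0.505, 0.1609, 0.0175]
eef_rot: [-0.05, 0.999, 0.0, 0.001]
ft_force: [-0.7, 0.5, -1.1]
gripper_width: 0.0479
gripper_force: 15.0
```

Request:
apply_moves(steps="0 0 0.003 0 0 0;0 0 0.001 0 0 0;0 0 0 0 0 0;0 0 0 0 0 0")

```text
time_s: 42.15
ee_pos: [0.5046, 0.1608, 0.0128]
eef_rot: [-0.05, 0.999, -0.0, -0.0]
ft_force: [0.8, -0.1, -0.8]
gripper_width: 0.0476
gripper_force: 15.0
```

Request:
apply_moves(steps="0 0 0.002 0 0 0;0 0 0.001 0 0 0;0 0 0 0 0 0;0 0 0 0 0 0")

```text
time_s: 42.48
ee_pos: [0.5046, 0.1608, 0.0097]
eef_rot: [-0.05, 0.999, -0.0, -0.0]
ft_force: [0.0, 0.4, 0.5]
gripper_width: 0.0478
gripper_force: 15.0
```

Request:
apply_moves(steps="0 0 0.0007 0 0 0;0 0 0.0006 0 0 0;0 0 0 0 0 0;0 0 0 0 0 0")

```text
time_s: 42.82
ee_pos: [0.5047, 0.1609, 0.0089]
eef_rot: [-0.05, 0.999, -0.0, 0.0]
ft_force: [-2.6, 0.1, 5.7]
gripper_width: 0.0479
gripper_force: 15.0
```

Request:
apply_moves(steps="0 0 0 0 0 0;0 0 0 0 0 0;0 0 0 0 0 0;0 0 0 0 0 0;0 0 0 0 0 0;0 0 -0.01 0 0 0;0 0 -0.03 0 0 0;0 0 -0.04 0 0 0;0 0 -0.04 0 0 0;0.02 0.02 -0.03 0 0 5.8;0.03 0.02 -0.02 0 0 0;0.03 0.02 -0.02 0 0 0", hand=0.65)

```text
time_s: 43.82
ee_pos: [0.422, 0.2191, 0.2008]
eef_rot: [0.001, 1.0, 0.0, 0.001]
ft_force: [-0.5, 1.3, -0.1]
gripper_width: 0.077
gripper_force: 0.0
```

Request:
apply_moves(steps="0.02 0.03 -0.02 0 0 0;0.01 0.035 -0.02 0 0 0;0 0.03 -0.02 0 0 0;0 0 0 0 0 0;0 0 0 0 0 0", hand=1)

```text
time_s: 44.23
ee_pos: [0.3925, 0.3148, 0.2598]
eef_rot: [-0.001, 1.0, 0.001, 0.001]
ft_force: [-0.3, -1.1, -0.4]
gripper_width: 0.0929
gripper_force: 0.0
```

```bash
python3 look.py w10 cup_a .066 dish_a .034 carton .03
```

```text
(array([0.3925364 , 0.3147976 , 0.25978707]), np.float64(-179.88360346039104))
cup_a 0.85 px800 [318. 297. 381. 368.] bottom-circle centre [0.4507 0.2764] w 0.0495
cup_a 0.63 px800 [324. 375. 378. 459.] bottom-circle centre [0.5363 0.2755] w 0.0447
dish_a 0.81 px800 [474. 353. 526. 422.] bottom-circle centre [0.5197 0.4056] w 0.0463
dish_a 0.6 px800 [468. 346. 524. 378.] bottom-circle centre [0.4759 0.399 ] w 0.0484
carton 0.96 px800 [190. 319. 257. 388.] bottom-circle centre [0.4819 0.1625] w 0.0583
```

View pics/w10.png

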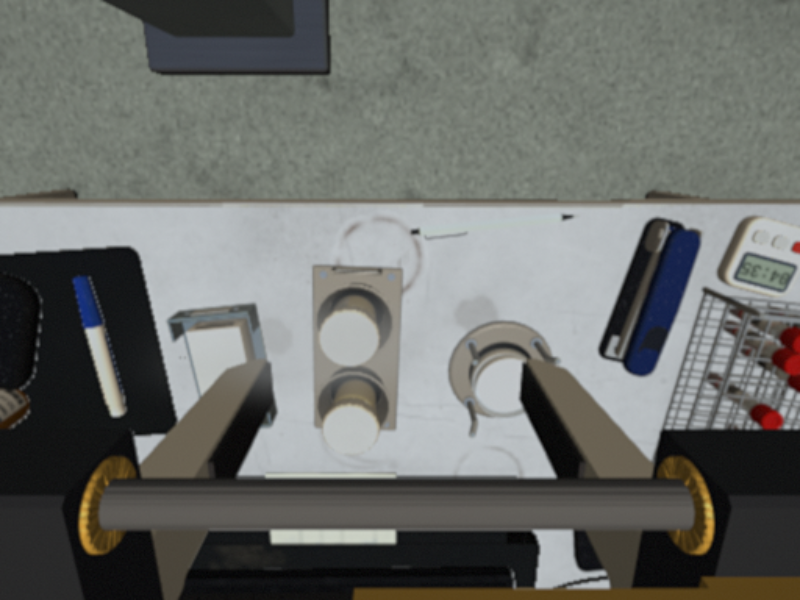

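The cups are upright in both wells at (350,335) and (350,425). The dishes are stacked between the posts at (500,385), and the carton lies flat in its tray at (217,355). The gripper is clear of everything.

```bash
python3 -c "
from bench import workorder; print(workorder.hand_in())"
```

```text
the job is handed in; nothing more can be done
None
```

I handed the job in at about 44 s of the 138 s allowed. Both cups are upright in their wells, the two dishes are stacked between the posts, and the carton is flat in its tray. On the first reach the fingers closed short and nudged one cup about 8 mm along the desk; it stayed upright and I gripped it again.

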